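# Clear the bench centres and hold the sprung centre drawn back

### The job

Get the blue bench centres ready for the next arbor: with the orange scraper block, sweep all five brass offcuts off the steel bed into the chip tray along its far edge (they are sharp, so keep the fingers off them), and set the scraper down on the bench. Then take the black knob, draw the sprung quill out of its barrel against the spring until the red ring has just come fully out, and finish while holding it there by the knob so that a workmate can set the arbor in. Leave the glue bottle, pocket scale and the arbor in its cradle where they are.

Things in the scene. Friction and masses are not known exactly. Their poses are not given: they have to be found in the camera images.
- centres: Bench centres, fixed (sizes in mm): blue base 120 (x) x 390 (y) with a steel bed, top 45 high. Origin on the bench under the bed's middle; x across it to the tray (away from the robot), y along it to the fixed head, z up. Heads at y 134 to 190 either side, up to 129 high. Centre tips, 105 high, stand into the gap: fixed to y +106, sprung to -97. Heads carry small lock levers on -x.
- bed (a point): Middle of the bed's top surface (45 above the bench), axes as centres. The bed is 120 wide in x (edges at -60 and +60), flat and clear from y = -134 to +134 between the heads.
- tray (a point): Middle of the inner floor of the sheet-metal chip tray that is fixed along the +x edge of the bed, axes as centres, 108 in +x from the bed's middle, 3 above the bench. Inside 96 (x) x 224 (y), its bed side flush with the bed's edge; outer rims 32 above the bench, lower than the bed.
- barrel_mouth (a point): Centre of the rear (-y) face of the sprung tail's barrel, out of which the rod is drawn, 105 above the bench; y = -192 of centres.
- quill (a joint): Draw of the sprung quill rod (steel, 14 dia), m along -y of centres: 0 home, 0.055 stop. The spring pulls it home with 5 N at 0 plus 2 N per 10 mm (13 N at 40 mm) and returns it if let go. Thin black rings at 10, 20, 30, 50 mm and a red ring 6 wide, hidden in the barrel at home; the red one begins to show at 0.034 and is just fully out at 0.040.
- knob (a point): Black pull knob on the quill's outer end, 28 dia x 32 long along y, aluminium rim 36 dia x 6 at its outer (-y) end. Origin on the rod's axis at the middle of the black part, 27 beyond the barrel's mouth when home, 105 above the bench; axes as centres, moves with the quill. Free space beside and below.
- scraper: Scraper block standing on the bench: orange nylon blade block 26 (x) x 90 (y) x 24 high, on it an upright wooden grip 22 (x) x 62 (y), from 24 to 80 above its underside. 0.1 to 0.2 kg. Origin: centre of its underside; x through its thickness, y along its blade, z up. Starts left of the centres, in front of or behind the glue bottle.
- offcut0: Brass offcut on the bed, round slug, 16 dia x 8 high, about 13 g; origin at the centre of its underside. Starts lying anywhere within x -13 to +42, y -62 to +62 of bed.
- offcut1: Brass offcut on the bed, rectangular, 18 x 11 x 8 high, about 13 g; origin at the centre of its underside. Starts lying anywhere within x -13 to +42, y -62 to +62 of bed.
- offcut2: Brass offcut on the bed, stepped, about 18 x 12 x 10 high, about 13 g; origin at the centre of its underside. Starts lying anywhere within x -13 to +42, y -62 to +62 of bed.
- offcut3: Brass offcut on the bed, round slug, 18 dia x 7 high, about 13 g; origin at the centre of its underside. Starts lying anywhere within x -13 to +42, y -62 to +62 of bed.
- offcut4: Brass offcut on the bed, rectangular, 16 x 10 x 10 high, about 13 g; origin at the centre of its underside. Starts lying anywhere within x -13 to +42, y -62 to +62 of bed.
- glue: Small white glue bottle with blue nozzle, 38 dia, 83 high, standing on the bench; origin at its underside. Bystander.
- arbor: Steel arbor with a brass wheel, lying in a wooden cradle 160 (x) x 50 (y) x 57 high; origin under its middle. Bystander.
- scale: Grey pocket scale, 125 (x) x 85 (y) x 26 high; origin under its middle. Bystander.
There are look-alikes about, which are no part of the job. Leave any green look-alike of the scraper alone.

How it is judged:
On the way, in this order (a step that is already met when the one before it is completed fails the run):
1. all five offcuts swept into the chip tray (x of offcut0 in the frame of tray between -0.05 and 0.05 m and y of offcut0 in the frame of tray between -0.113 and 0.113 m and z of each of offcut0, offcut1, offcut2, offcut3, offcut4 in the frame of tray below 0.029 m and x of offcut1 in the frame of tray between -0.05 and 0.05 m and y of offcut1 in the frame of tray between -0.113 and 0.113 m and x of offcut2 in the frame of tray between -0.05 and 0.05 m and y of offcut2 in the frame of tray between -0.113 and 0.113 m and x of offcut3 in the frame of tray between -0.05 and 0.05 m and y of offcut3 in the frame of tray between -0.113 and 0.113 m and x of offcut4 in the frame of tray between -0.05 and 0.05 m and y of offcut4 in the frame of tray between -0.113 and 0.113 m), for 0.2 s.
2. scraper down on the bench and the quill drawn by the knob until the red ring is just fully out (height (world z) of scraper below 0.025 m and linear speed of scraper below 0.02 m/s and contact force between scraper and centres below 0.3 N and contact force between scraper and the fingers below 0.3 N and contact force between scraper and quill below 0.3 N and (x of scraper in the frame of tray above 0.05 m or y of scraper in the frame of tray above 0.113 m or y of scraper in the frame of tray below -0.113 m or x of scraper in the frame of tray below -0.11 m) and value of joint quill between 0.036 and 0.046 m and contact force between the fingers and quill above 5 N), for 0.3 s.
At the end, for the whole second after the job is handed in: All five offcuts lie in the chip tray; the scraper lies or stands on the bench, at rest, off the bed and tray and touching neither the centres nor the fingers; the fingers hold the knob with the quill drawn out 36 to 46 mm (red ring just fully out at 40) and still (all of step 1 and all of step 2 and velocity of joint quill between -0.01 and 0.01 m/s); the arm keeps its last pose, push and grip.
It fails at once if fingers touch a brass offcut (contact force between the fingers and offcut0 above 0.5 N or contact force between the fingers and offcut1 above 0.5 N or contact force between the fingers and offcut2 above 0.5 N or contact force between the fingers and offcut3 above 0.5 N or contact force between the fingers and offcut4 above 0.5 N).
It fails at once if a bystander is pushed more than 20 mm (distance of any of glue, arbor, scale from where it was at the start of the episode above 0.02 m).
It also fails if it takes over 67 s, if anything falls off the work surface, if the arm or the gripper's body presses on something with over 40 N, if the wrist force passes 120 N, or if a joint passes its speed limit or range.

### The arm

A 6-joint arm with a two-finger parallel gripper is mounted at the origin on the work surface. World frame = base frame: x ahead of the robot, y to its left, z up, the work surface at z = 0. Lengths are in m, angles in rad, forces in N, time in s.
With the tool pointing down it reaches from about 0.225 to 0.875 m from the base axis. Payload 3.4 kg.
Tool frame: the origin (TCP) lies midway between the tips of the shut fingers; the grasp point (between the pads) lies 19 mm behind it (manip.tcp_to_grasp is the distance from the TCP to the grasp point, in m); x points along the fingers, y is the direction in which the jaws open and shut, and the axes are right-handed (so a half turn about x gives the same grasp; the last joint's range is limited). The gripper opens to 85 mm and grips with 20 to 120 N. Pads are 22 mm wide; open, the fingers measure 114 mm over their backs; the gripper's body (76 mm by 85 mm) begins 54 mm behind the grasp point. The pads swing forward as they close: fully open they stand 13 mm farther back than shut.
Start: joints at [-1.399, 0.276, 1.505, -0, 1.361, -0.121], TCP at [0.166, -0.551, 0.231] pointing down, gripper open.
Joint ranges: [-2.89, 2.89], [-0.75, 2.08], [0.22, 2.7], [-1.18, 4.32], [0.11, 2.71], [-2.7, 2.7]. Speed limits (rad/s): [2.57, 2.57, 3.14, 3.14, 3.14, 3.14].

### API

Orientations are given as a unit quaternion [w, x, y, z].
In Python, from rig import readout, eyes, job, manip gives the robot as it stands. The module is installed in compiled form; this text tells all that it offers.
- The arm moves only by the tool carry_out, never from a script. Its argument "deltas" is one flat list of numbers, 7 for each row, row after row: the shift along the tool's x, y, z scaled (see below), then the turn, a rotation vector about the tool's x, y, z scaled (see below), then the opening, from -1 (shut) to 1 (fully open). In form: [dx, dy, dz, ax, ay, az, grip, dx, dy, dz, ax, ay, az, grip, ...]. A call has 1 to 10 rows; each row shifts and turns the commanded pose from where the row before left it, along the tool's axes as they then stand; what a row does not reach is not made up. The controller multiplies each number of a shift by 60 mm and each number of a turn by 4 degrees. A row lasts 1/8 s, in which the tool goes at most 62.5 mm and 10.7 degrees, less where a joint would pass 70% of its speed; a pose out of reach is approached as far as the arm can. A call with a number of a shift or a turn outside -1 to 1 is refused whole. A call with a gripper value outside its range is refused whole. The fingers move at their own pace and stop on an object; "newtons" is the grip in N (left out, the last holds). Time passes only in rows, so rows that do not move let the fingers close. It gives the time, the measured TCP pose, the force and the opening at its end, in the units of the state.
- readout.get_state(): the state, without advancing time (a new reading comes with each control period).
- eyes.get_image(name): name is "scene" or "side" or "wrist"; returns a dict with "color" (400x640x3 uint8, red, green, blue), "z_map" (400x640 float32, m along the optical axis (not along the pixel's ray), 0 where there is no reading), "mtx" (3x3 intrinsics, pixels), "origin" and "orientation" of the camera in the world. Camera axes: x right, y down, z forward; pixel columns grow to the right and rows downward; lengths in m; the calibration is good to about 2 mm. The wrist camera is an equidistant fisheye: a pixel r from the principal point sees the ray r / f radians off the axis. A picture is of the moment at which its call begins.
- job.sign_off(): hands the job in, once; it reports no verdict.
The state is a dict: "clock": time; "qpos": joint angles; "qd": joint speeds; "effort": joint torques, N m; "position": TCP position; "ee_rot": TCP orientation; "contact_force": force on the tool from outside, world axes, zero at the start; "moment": the same for the moment, N m; "width": finger opening in m.
Only numpy, scipy, OpenCV 4.12 (cv2) and the standard library are available. Lean on these libraries where they do the work, as an engineer would, in place of code of your own. Each camera call takes 0.05 s, during which the arm holds its last target.

## Working session

There is one attempt and no reset: what is moved stays moved. The work goes in short steps, Python scripts to look and compute and a tool call to move; the robot and the scene stay as the last step left them, time stands still between calls to the robot, and variables do not carry over. Pictures are saved under pics/ and viewed, and the job is handed in when it is done.

Besides the shell and the picture viewer there is one more tool, called after ">>>" as name(argument=value, ...) on one line, values as JSON. carry_out: Moves the arm, as the interface text tells. Its arguments: {"type":"object","properties":{"deltas":{"type":"array"},"newtons":{"type":"number"}},"required":["deltas"]}

```bash
mkdir -p pics; python3 - <<'E'
from rig import readout, eyes, job, manip
import cv2,numpy as np
print(readout.get_state()); print(manip.tcp_to_grasp)
for n in ("scene","side","wrist"):
    im=eyes.get_image(n); np.savez(f"pics/{n}0.npz",**im)
    cv2.imwrite(f"pics/{n}0.png",im["color"][:,:,::-1]); print(n,im["mtx"],im["origin"],im["orientation"])
E
```

```text
{'clock': 0.0, 'qpos': array([-1.39902881e+00,  2.76612133e-01,  1.50614949e+00,  9.06862867e-06,
        1.36071783e+00, -1.21002318e-01]), 'qd': array([ 0.00031023,  0.00097101, -0.00139925, -0.00020214,  0.00018363,
        0.00015649]), 'effort': array([ 1.89547507e-03, -4.16767681e+01, -2.45807236e+01,  4.82751511e-04,
        1.10725666e-02, -1.01765184e-05]), 'position': array([ 0.1658515 , -0.54999623,  0.23042344]), 'ee_rot': array([-0.10247283, -0.69953016, -0.10380673,  0.69955775]), 'contact_force': array([ 1.000406  , -0.61384812, -0.3981785 ]), 'moment': array([ 0.02913498, -0.0054016 ,  0.00753461]), 'width': 0.08515326528781296}
0.0187
scene [[421.89407593   0.         310.0599895 ]
 [  0.         421.89407593 201.20935707]
 [  0.           0.           1.        ]] [ 1.1175137  -0.25716352  1.05576192] [-0.25190871  0.81389675  0.50073898 -0.1528874 ]
side [[400.09077505   0.         315.0600572 ]
 [  0.         400.09077505 203.03880114]
 [  0.           0.           1.        ]] [0.02646108 0.78301348 0.78044162] [ 0.11833073 -0.26615818  0.85888359 -0.42127977]
wrist [[309.70691629   0.         318.60694527]
 [  0.         309.70691629 199.49779237]
 [  0.           0.           1.        ]] [ 0.2359478  -0.52975104  0.37343115] [ 0.11673118  0.79389276 -0.59018445 -0.08826346]
```

View pics/scene0.png

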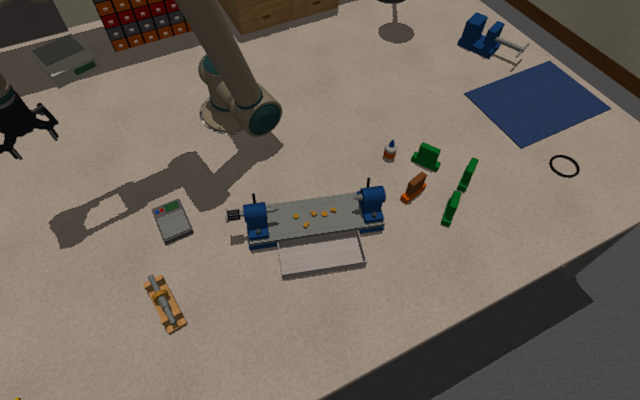

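View pics/side0.png

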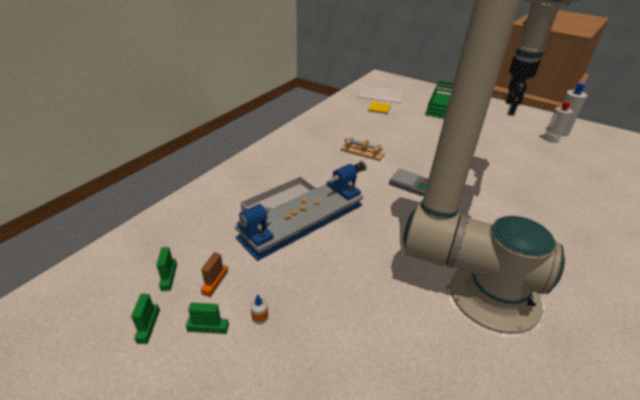

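View pics/wrist0.png

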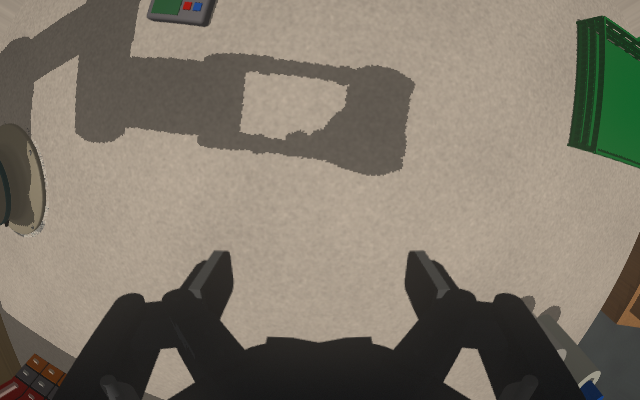

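Orange scraper is at scene (414,187) / side (213,272). There are three green look-alikes at scene (427,156), (468,175) and (452,208). I'll enlarge the crop and measure.

```bash
cat > h.py <<'E'
import numpy as np,cv2
from scipy.spatial.transform import Rotation as R
def rot(q): return R.from_quat([q[1],q[2],q[3],q[0]])
def cloud(im):
    z=im["z_map"];K=im["mtx"];v,u=np.mgrid[:400,:640]
    p=np.stack([(u-K[0,2])/K[0,0]*z,(v-K[1,2])/K[1,1]*z,z],-1)
    return rot(im["orientation"]).apply(p.reshape(-1,3)).reshape(400,640,3)+im["origin"]
def ray(im,u,v,h):
    K=im["mtx"];d=rot(im["orientation"]).apply([(u-K[0,2])/K[0,0],(v-K[1,2])/K[1,1],1]);o=im["origin"]
    return o+d*(h-o[2])/d[2]
def proj(im,p):
    c=rot(im["orientation"]).inv().apply(np.asarray(p)-im["origin"]);K=im["mtx"]
    return K[0,0]*c[0]/c[2]+K[0,2],K[1,1]*c[1]/c[2]+K[1,2]
E
python3 - <<'E'
from h import *
for n,(x0,y0,w,h) in {"scene":(215,130,270,160),"side":(130,130,270,215)}.items():
    im=dict(np.load(f"pics/{n}0.npz"));c=im["color"]
    cv2.imwrite(f"pics/{n}crop.png",cv2.resize(c[y0:y0+h,x0:x0+w,::-1],None,fx=2.75,fy=2.75,interpolation=cv2.INTER_CUBIC))
    P=cloud(im);hsv=cv2.cvtColor(c,cv2.COLOR_RGB2HSV)
    H,S,V=[hsv[...,i].astype(int) for i in range(3)]
    X,Y,Z=P[...,0],P[...,1],P[...,2]
    print(n)
    # bed
    m=(abs(Z-.045)<.006)&(S<80)&(X>.2)&(X<.8)&(abs(Y)<.4)
    nl,lab,st,ce=cv2.connectedComponentsWithStats(m.astype(np.uint8))
    i=1+np.argmax(st[1:,4]);q=P[lab==i]
    print("bed",st[i],q.mean(0),cv2.minAreaRect((q[:,:2]*1000).astype(np.float32)))
    m=((H>100)&(H<125)&(S>100)&(V>40)&(X>.2)&(X<.85)&(abs(Y)<.4)).astype(np.uint8)
    nl,lab,st,ce=cv2.connectedComponentsWithStats(m)
    for i in range(1,nl):
        if st[i,4]>30:
            q=P[lab==i];print("blue",st[i],q.mean(0),q[:,2].min(),q[:,2].max(),cv2.minAreaRect((q[:,:2]*1000).astype(np.float32)))
    m=((H<28)&(S>150)&(V>60)).astype(np.uint8)
    nl,lab,st,ce=cv2.connectedComponentsWithStats(m)
    for i in range(1,nl):
        if st[i,4]>6:
            q=P[lab==i];print("or",st[i],ce[i],q.mean(0).round(3),q[:,2].min().round(3),q[:,2].max().round(3))
E
```

```text
scene
bed [ 250  193  135   52 3370] [0.56003228 0.04455389 0.04430249] ((553.909423828125, 46.669403076171875), (376.9150390625, 124.85472869873047), 72.42236328125)
blue [361 186  24  38 629] [0.61867186 0.19208224 0.09851467] 0.04461681873059731 0.1338972898787265 ((606.6389770507812, 197.61077880859375), (58.84492874145508, 93.9429931640625), 73.60491943359375)
blue [243 202  26  39 700] [ 0.52418563 -0.11537283  0.09658915] 0.007272607630536276 0.13125849869030348 ((512.97216796875, -112.78638458251953), (60.7699089050293, 93.24519348144531), 74.60018157958984)
blue [359 226  25   7  87] [0.65071913 0.17999156 0.01270248] 0.0059973984179524376 0.038089862896792503 ((651.0947875976562, 179.89498901367188), (70.53854370117188, 14.582180976867676), 74.62796783447266)
blue [249 242  28   8 102] [ 0.55824792 -0.11973599  0.01198635] 0.004369608183139251 0.035614860130339654 ((559.2684326171875, -119.4898681640625), (76.41482543945312, 17.74165153503418), 66.97805786132812)
or [ 96   1  18  15 162] [104.84567901   7.78395062] [-0.511 -0.267  0.18 ] 0.153 0.201
or [113   0  18  12 132]
[... 8199 characters left out ...]
6.65714286] [ 0.583 -0.401  0.035] 0.012 0.057
or [   0  145  173   96 1262] [ 80.76228209 193.69492868] [ 2.256 -0.085 -0.697] -0.747 0.78
or [316 201   3   3   8] [316.875 202.125] [ 0.529 -0.004  0.052] 0.05 0.053
or [ 45 203   5   3   7] [ 47.14285714 204.14285714] [ 2.265  0.131 -0.662] -0.668 -0.658
or [301 207   4   3   9] [302.66666667 208.11111111] [0.546 0.045 0.053] 0.051 0.054
or [292 211   4   3  12] [293.5 212. ] [0.559 0.073 0.051] 0.05 0.053
or [286 215   4   4  10] [287.5 216.5] [0.56  0.1   0.053] 0.051 0.055
or [201 254  26  42 563] [212.43872114 274.8259325 ] [0.579 0.373 0.048] 0.006 0.78
or [252 312  15  10  91] [259.62637363 316.85714286] [0.416 0.394 0.035] 0.015 0.78
```

View pics/scenecrop.png

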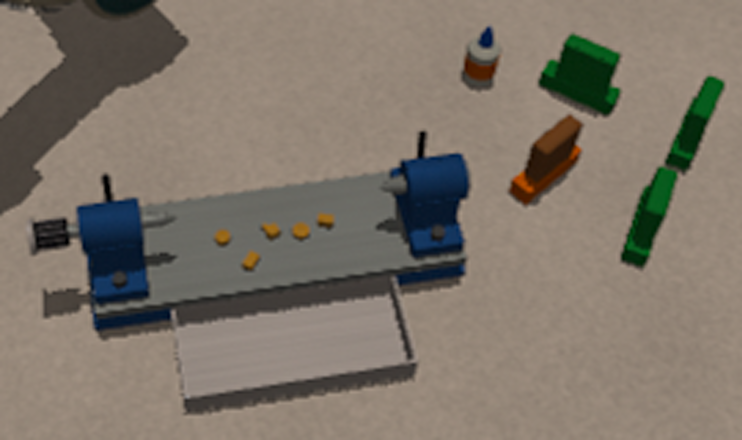

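View pics/sidecrop.png

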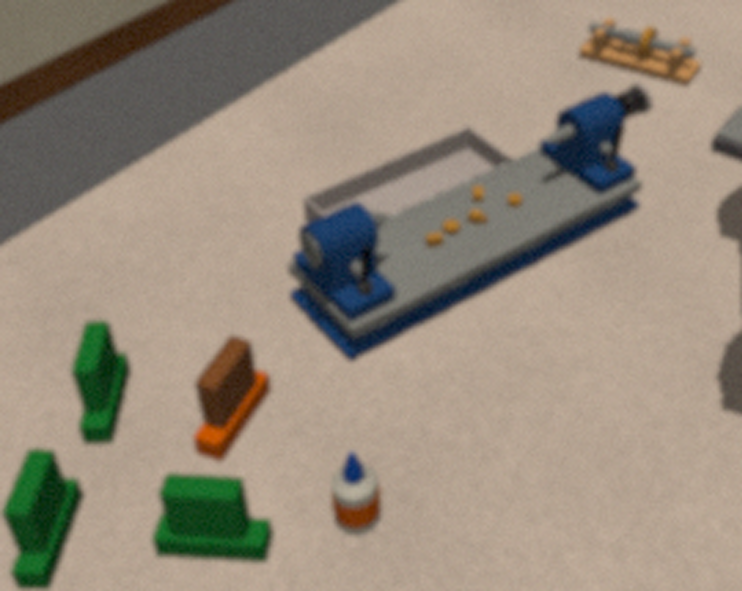

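```bash
cat > m1.py <<'E'
from h import *
for n in ("scene","side"):
    im=dict(np.load(f"pics/{n}0.npz"));c=im["color"];P=cloud(im)
    hsv=cv2.cvtColor(c,cv2.COLOR_RGB2HSV);H,S,V=[hsv[...,i].astype(int) for i in range(3)]
    X,Y,Z=P[...,0],P[...,1],P[...,2]
    m=(abs(Z-.045)<.006)&(S<80)&(X>.2)&(X<.8)&(abs(Y)<.4)
    nl,lab,st,ce=cv2.connectedComponentsWithStats(m.astype(np.uint8))
    i=1+np.argmax(st[1:,4]);v,u=np.where(lab==i)
    q=np.array([ray(im,a,b,.045)[:2] for a,b in zip(u,v)])
    yaw=np.radians(-17)
    for it in range(5):
        ex=np.array([np.cos(yaw),np.sin(yaw)]);ey=np.array([-ex[1],ex[0]])
        xs=q@ex;ys=q@ey;lo=[];hi=[]
        y0=np.median(ys)
        for a in np.arange(y0-.11,y0+.11,.01):
            s=xs[abs(ys-a)<.005];lo.append((a,s.min()));hi.append((a,s.max()))
        lo,hi=np.array(lo),np.array(hi)
        f=[]
        for L in (lo,hi):
            k=np.polyfit(L[:,0],L[:,1],1);r=L[:,1]-np.polyval(k,L[:,0]);g=abs(r)<.003;f.append(np.polyfit(L[g,0],L[g,1],1))
        yaw-=np.arctan((f[0][0]+f[1][0])/2)
    print(n,"yaw",np.degrees(yaw),f,"ys",np.percentile(ys,[0,.5,99.5,100]),"mid x",(f[0][1]+f[1][1])/2)
    print(" centre",ex*(f[0][1]+f[1][1])/2+ey*(ys.min()+ys.max())/2)
    # scraper
    m=(abs(X-.6)<.07)&(abs(Y-.36)<.07)&(((H<25)|(H>170))&(S>110))
    for nm,mm,h in (("grip",m&(Z>.075),.08),("blade",m&(Z<.03)&(Z>.018),.024)):
        v,u=np.where(mm);q=np.array([ray(im,a,b,h)[:2] for a,b in zip(u,v)]);print(nm,len(q),q.mean(0),cv2.minAreaRect((q*1000).astype(np.float32)))
    # glue, scale, green heights
    g=((H>45)&(H<80)&(S>120)&(X>.3)&(X<.9)&(Y>.2)).astype(np.uint8)
    nl,lab,st,ce=cv2.connectedComponentsWithStats(g)
    for i in range(1,nl):
        if st[i,4]>40: q=P[lab==i];print("green",ce[i],q.mean(0),q[:,2].max(),cv2.minAreaRect((q[:,:2]*1000).astype(np.float32)))
    k=(abs(X-.49)<.06)&(abs(Y+.165)<.05)&(Z>.08)&(Z<.14)
    q=P[k];v,u=np.where(k);print("knob",len(q),q.mean(0),q.min(0),q.max(0),u.mean(),v.mean())
E
python3 m1.py
```

```text
scene yaw -17.097563615197622 [array([-0.00216655,  0.45708835]), array([-0.00063403,  0.57834752])] ys [0.01944997 0.02989897 0.38619057 0.39725671] mid x 0.5177179331535507
 centre [0.55615865 0.04615762]
grip 121 [0.5967612  0.36055812] ((596.5614624023438, 360.773681640625), (21.334369659423828, 62.19015884399414), 15.980897903442383)
blade 90 [0.60454299 0.3481977 ] ((599.0910034179688, 361.98004150390625), (26.59989356994629, 92.8302230834961), 9.373579978942871)
green [426.8452381 156.5952381] [0.51745723 0.46037928 0.04362849] 0.08322430836305328 ((500.8406066894531, 487.7259826660156), (90.08863830566406, 84.08071899414062), 28.970779418945312)
green [467.18631179 174.78707224] [0.63552353 0.5214494  0.05134071] 0.08399091890975618 ((626.3182983398438, 535.1458740234375), (22.913684844970703, 87.10200500488281), 35.86417007446289)
green [450.62893082 208.17610063] [0.71040682 0.40199038 0.05172617] 0.08388514470079567 ((686.61474609375, 433.21533203125), (22.510156631469727, 140.63694763183594), 39.375057220458984)
knob 402 [ 0.50461748 -0.14531829  0.11365365] [ 0.47314622 
[... 615 characters left out ...]
0279] [0.68389661 0.42403205 0.05076874] 0.08346829674522105 ((694.0195922851562, 417.18499755859375), (24.002687454223633, 84.72225952148438), 39.149112701416016)
green [144.17820513 317.72051282] [0.60909015 0.54401174 0.05040368] 0.08351337001250814 ((617.000732421875, 538.0264892578125), (24.5954647064209, 86.93282318115234), 32.06382751464844)
green [205.38452915 318.65919283] [0.50160988 0.47084095 0.04804407] 0.08269109776524386 ((506.1409606933594, 467.9005126953125), (88.91311645507812, 23.721155166625977), 32.084781646728516)
knob 197 [ 0.47947674 -0.15045965  0.11449182] [ 0.4618844  -0.18568683  0.0858791 ] [ 0.50923392 -0.11535803  0.12900014] 357.497461928934 167.69035532994923
```

```bash
cat >> h.py <<'E'
def pose():
    from rig import readout
    s=readout.get_state();return s,np.array(s["position"]),rot(s["ee_rot"])
def show():
    s,p,r=pose();M=r.as_matrix()
    print("t %.2f"%s["clock"],"pos",p.round(4),"w %.4f"%s["width"],"F",np.round(s["contact_force"],1),"tx",M[:,0].round(3),"yawY %.2f"%np.degrees(np.arctan2(M[1,1],M[0,1])),"q",np.round(s["qpos"],2))
def go(tgt,yawy=None):
    """shift numbers (units of 60mm) in tool axes to reach tgt at present orientation; turn needed about tool x (units of 4deg), then shift after turn"""
    s,p,r=pose();M=r.as_matrix()
    if yawy is not None:
        a=np.degrees(np.arctan2(M[1,1],M[0,1]));d=(yawy-a+90)%180-90
        print("turn units about tool x (down): %.3f"%(-d/4));
        ty=np.array([np.cos(np.radians(a+d)),np.sin(np.radians(a+d)),0]);tx=np.array([0,0,-1.]);M=np.stack([tx,ty,np.cross(tx,ty)],1)
        # tilt removal
        print("rotvec full(units)",(np.degrees((r.inv()*R.from_matrix(M)).as_rotvec())/4).round(3))
    print("shift units (after turn)",(M.T@(np.asarray(tgt)-p)/.06).round(3))
E
python3 - <<'E'
from h import *
show()
go([.59,.362,.26],15)
im=dict(np.load("pics/scene0.npz"));P=cloud(im)
c=np.array([.551,.046]);y=np.radians(-17);ex=np.array([np.cos(y),np.sin(y)]);ey=np.array([-ex[1],ex[0]])
for o in ([.564,.1],[.563,.071],[.551,.044],[.535,-.005],[.573,.01]):
    print(((np.array(o)-c)@ex*1000).round(),((np.array(o)-c)@ey*1000).round())
q=P[185:230,240:395].reshape(-1,3);q=q[(q[:,2]>.131)&(q[:,2]<.3)]
print(q[:, 2].max(),len(q)); print(q[np.argsort(-q[:,2])[:12]].round(3))
E
```

```text
t 0.15 pos [ 0.1659 -0.5501  0.2306] w 0.0850 F [0.4 0.3 0.3] tx [-0.     0.001 -1.   ] yawY -73.22 q [-1.4   0.28  1.51 -0.    1.36 -0.12]
turn units about tool x (down): -22.056
rotvec full(units) [-2.2056e+01 -1.8000e-02  1.5000e-02]
shift units (after turn) [ -0.49   10.762 -12.855]
-3.0 55.0
4.0 27.0
1.0 -2.0
-0.0 -53.0
32.0 -28.0
0.1338972898787265 7
[[ 0.596  0.192  0.134]
 [ 0.604  0.19   0.132]
 [ 0.61   0.224  0.132]
 [ 0.599  0.203  0.132]
 [ 0.504 -0.136  0.131]
 [ 0.506 -0.118  0.131]
 [ 0.517 -0.097  0.131]]
```

>>> carry_out(deltas=[-0.05,0,0,-1,0,0,1,-0.05,0,0,-1,0,0,1,-0.05,0,0,-1,0,0,1,-0.05,0,0,-1,0,0,1,-0.05,0,0,-1,0,0,1,-0.05,0,0,-1,0,0,1,-0.05,0,0,-1,0,0,1,-0.05,0,0,-1,0,0,1,-0.05,0,0,-1,0,0,1,-0.05,0,0,-1,0,0,1])

```text
clock: 1.4
position: [0.1659, -0.5503, 0.261]
ee_rot: [0.337, 0.622, 0.337, -0.622]
contact_force: [0.3, -0.6, 0.1]
width: 0.0855
```

>>> carry_out(deltas=[0,0,0,-1,0,0,1,0,0,0,-1,0,0,1,0,0,0,-1,0,0,1,0,0,0,-1,0,0,1,0,0,0,-1,0,0,1,0,0,0,-1,0,0,1,0,0,0,-1,0,0,1,0,0,0,-1,0,0,1,0,0,0,-1,0,0,1,0,0,0,-1,0,0,1])

```text
clock: 2.65
position: [0.1659, -0.5503, 0.2609]
ee_rot: [0.529, 0.469, 0.529, -0.469]
contact_force: [1.4, 0.5, -0.3]
width: 0.0857
```

>>> carry_out(deltas=[0,0,0,-1,0,0,1,0,0,0,-1,0,0,1,0,0.7,-0.85,0,0,0,1,0,0.7,-0.85,0,0,0,1,0,0.7,-0.85,0,0,0,1,0,0.7,-0.85,0,0,0,1,0,0.7,-0.85,0,0,0,1,0,0.7,-0.85,0,0,0,1,0,0.7,-0.85,0,0,0,1])

```text
clock: 3.78
position: [0.3491, -0.1512, 0.2613]
ee_rot: [0.56, 0.432, 0.56, -0.432]
contact_force: [0.8, -0.7, -0.4]
width: 0.0856
```

```bash
python3 - <<'E'
from h import *
show(); go([.59,.362,.26],15)
E
```

```text
t 3.77 pos [ 0.3491 -0.1512  0.2613] w 0.0856 F [ 0.8 -0.7 -0.4] tx [ 0.001 -0.    -1.   ] yawY 14.74 q [-0.59 -0.04  1.81  0.    1.38 -0.85]
turn units about tool x (down): -0.066
rotvec full(units) [-0.066  0.009 -0.01 ]
shift units (after turn) [ 0.022  6.091 -7.223]
```

```bash
python3 - <<'E'
from h import *
go([.54,-.03,.27])
E
```

```text
shift units (after turn) [-0.143  3.59  -1.144]
```

>>> carry_out(deltas=[-0.03,0.9,-0.28,0,0,0,1,-0.03,0.9,-0.28,0,0,0,1,-0.03,0.9,-0.28,0,0,0,1,-0.03,0.9,-0.28,0,0,0,1,0,0,0,0,0,0,1])

```text
clock: 4.4
position: [0.5432, -0.031, 0.2674]
ee_rot: [0.561, 0.431, 0.561, -0.43]
contact_force: [-0.7, -0.8, -0.2]
width: 0.0853
```

```bash
cat > snap.py <<'E'
import sys
from h import *
from rig import eyes
show()
for n in sys.argv[2:]:
    im=eyes.get_image(n);np.savez(f"pics/{n}{sys.argv[1]}.npz",**im);cv2.imwrite(f"pics/{n}{sys.argv[1]}.png",im["color"][:,:,::-1])
E
python3 snap.py 1 wrist
```

```text
t 4.40 pos [ 0.5432 -0.031   0.2674] w 0.0853 F [-0.7 -0.8 -0.2] tx [-0.     0.001 -1.   ] yawY 15.00 q [-0.19  0.21  1.51  0.    1.43 -0.45]
```

View pics/wrist1.png

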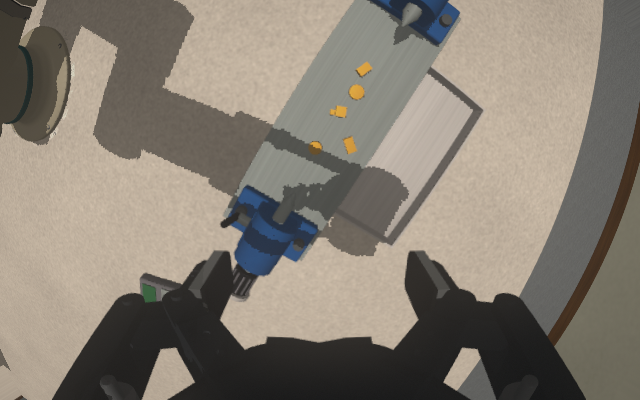

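The bed, five offcuts (brass, px (364,69), (357,92), (339,112), (316,147), (350,145)), tail head (265,235) and knob (240,282) are visible. Measuring with the fisheye model.

```bash
cat >> h.py <<'E'
def fdir(im,u,v):
    K=im["mtx"];a=(np.asarray(u,float)-K[0,2])/K[0,0];b=(np.asarray(v,float)-K[1,2])/K[1,1];t=np.hypot(a,b);s=np.where(t>1e-9,np.sin(t)/np.maximum(t,1e-9),1)
    return rot(im["orientation"]).apply(np.stack([a*s,b*s,np.cos(t)],-1).reshape(-1,3))
def fray(im,u,v,h):
    d=fdir(im,u,v);o=im["origin"];return o+d*((h-o[2])/d[:,2])[:,None]
def fcloud(im):
    v,u=np.mgrid[:400,:640];d=fdir(im,u.ravel(),v.ravel());ax=rot(im["orientation"]).apply([0,0,1])
    return (im["origin"]+d*(im["z_map"].ravel()/(d@ax))[:,None]).reshape(400,640,3)
E
cat > m2.py <<'E'
from h import *
im=dict(np.load("pics/wrist1.npz"));c=im["color"];P=fcloud(im)
hsv=cv2.cvtColor(c,cv2.COLOR_RGB2HSV);H,S,V=[hsv[...,i].astype(int) for i in range(3)]
X,Y,Z=P[...,0],P[...,1],P[...,2]
print("bench z",np.median(Z[200:240,500:520]),"origin",im["origin"])
m=(abs(Z-.045)<.008)&(S<90)&(X>.2)&(X<.8)&(abs(Y)<.4)
nl,lab,st,ce=cv2.connectedComponentsWithStats(m.astype(np.uint8))
i=1+np.argmax(st[1:,4]);v,u=np.where(lab==i);print(st[i],np.median(Z[lab==i]))
q=fray(im,u,v,.045)[:,:2];yaw=np.radians(-17)
for it in range(5):
    ex=np.array([np.cos(yaw),np.sin(yaw)]);ey=np.array([-ex[1],ex[0]])
    xs=q@ex;ys=q@ey;f=[]
    y0=np.array([.55,.046])@ey
    for side in (0,1):
        L=np.array([(a,(xs[abs(ys-a)<.005].max() if side else xs[abs(ys-a)<.005].min())) for a in np.arange(y0-.11,y0+.12,.01)])
        g=np.ones(len(L),bool)
        for _ in range(3): k=np.polyfit(L[g,0],L[g,1],1);g=abs(L[:,1]-np.polyval(k,L[:,0]))<.002
        f.append(np.append(k,g.sum()))
    yaw-=np.arctan((f[0][0]+f[1][0])/2)
lo=np.polyval(f[0][:2],y0);hi=np.polyval(f[1][:2],y0)
print("yaw",np.degrees(yaw),f,"edges",lo,hi,hi-lo)
m=((H<30)&(S>140)&(V>90)).astype(np.uint8);nl,lab,st,ce=cv2.connectedComponentsWithStats(m)
b0=ex*(lo+hi)/2
for i in range(1,nl):
    if st[i,4]>30 and 250<ce[i][0]<400 and ce[i][1]<170:
        w=fray(im,*ce[i],.053)[0];print("off",ce[i].round(),w.round(4),"bx %.4f ey %.4f"%(w[:2]@ex-(lo+hi)/2,w[:2]@ey),P[lab==i][:,2].mean().round(4))
# tray inner corners & heads
m=((H>100)&(H<125)&(S>120)&(V>40)&(Z>.05)&(Z<.14)).astype(np.uint8)
nl,lab,st,ce=cv2.connectedComponentsWithStats(m)
for i in range(1,nl):
    if st[i,4]>60:
        p=P[lab==i];a=p[:,:2]@ey;b=p[:,:2]@ex-(lo+hi)/2;print("head",st[i],"ey",np.percentile(a,[1,50,99]).round(4),"ex",np.percentile(b,[1,50,99]).round(4),"z",np.percentile(p[:,2],[1,99]).round(3))
a=P[...,:2]@ey;b=P[...,:2]@ex-(lo+hi)/2
np.save("pics/bedab.npy",np.stack([b,a,Z],-1))
for (u,v) in [(236,213),(230,218),(224,222),(240,215),(244,270),(240,280),(238,290),(233,297),(246,297),(434,72),(480,110),(391,240),(340,212)]:
    print((u,v),P[v,u].round(4),"b %.4f a %.4f"%(b[v,u],a[v,u]))
cv2.imwrite("pics/w1crop.png",cv2.resize(c[170:310,190:350,::-1],None,fx=4,fy=4,interpolation=cv2.INTER_CUBIC))
E
python3 m2.py
```

```text
bench z 6.820017019273927e-05 origin [0.52356717 0.03940068 0.41034486]
[  224     0   237   260 21411] 0.04528500318619183
yaw -17.070343722221978 [array([9.15542805e-04, 4.52075205e-01, 2.40000000e+01]), array([-8.68927724e-04,  5.72529190e-01,  2.40000000e+01])] edges 0.45226326854129995 0.5723507025598688 0.1200874340185688
off [364.  69.] [0.5607 0.0988 0.053 ] bx -0.0053 ey 0.2590 0.0548
off [356.  92.] [0.5595 0.0704 0.053 ] bx 0.0019 ey 0.2315 0.0543
off [339. 111.] [0.5463 0.0431 0.053 ] bx -0.0027 ey 0.2016 0.0572
off [349. 145.] [0.5686 0.009  0.053 ] bx 0.0286 ey 0.1755 0.0532
off [315. 147.] [ 0.531  -0.0044  0.053 ] bx -0.0034 ey 0.1516 0.0532
head [420   0  26  15 189] ey [0.3359 0.3416 0.3567] ex [0.     0.0134 0.0203] z [0.118 0.129]
head [426   2  33  41 481] ey [0.3384 0.3558 0.3893] ex [0.0245 0.0397 0.0504] z [0.061 0.105]
head [238 188  31  22 335] ey [0.0503 0.0623 0.0697] ex [-0.0506 -0.0377 -0.019 ] z [0.06  0.072]
head [252 212  42  31 531] ey [0.0571 0.0655 0.0717] ex [-0.024  -0.0045  0.0206] z [0.104 0.13 ]
head [232 221  14  11  69] ey [0.0178 0.0216 0.0
[... 355 characters left out ...]
25 -0.0935  0.0884] b -0.0427 a 0.0464
(230, 218) [ 0.4604 -0.0934  0.1066] b -0.0447 a 0.0458
(224, 222) [ 0.4582 -0.0925  0.1226] b -0.0471 a 0.0460
(240, 215) [ 0.4677 -0.0943  0.0892] b -0.0376 a 0.0472
(244, 270) [ 0.487  -0.1486  0.1125] b -0.0031 a 0.0009
(240, 280) [ 0.4852 -0.1594  0.1182] b -0.0017 a -0.0099
(238, 290) [ 0.4849 -0.1736  0.1184] b 0.0022 a -0.0236
(233, 297) [ 0.4813 -0.1812  0.124 ] b 0.0010 a -0.0320
(246, 297) [ 0.495  -0.1849  0.1125] b 0.0151 a -0.0315
(434, 72) [0.653  0.1303 0.0213] b 0.0737 a 0.3163
(480, 110) [0.7306 0.1049 0.0252] b 0.1553 a 0.3148
(391, 240) [ 0.6672 -0.105   0.0205] b 0.1563 a 0.0955
(340, 212) [ 0.5858 -0.0833  0.0204] b 0.0721 a 0.0923
```

View pics/w1crop.png

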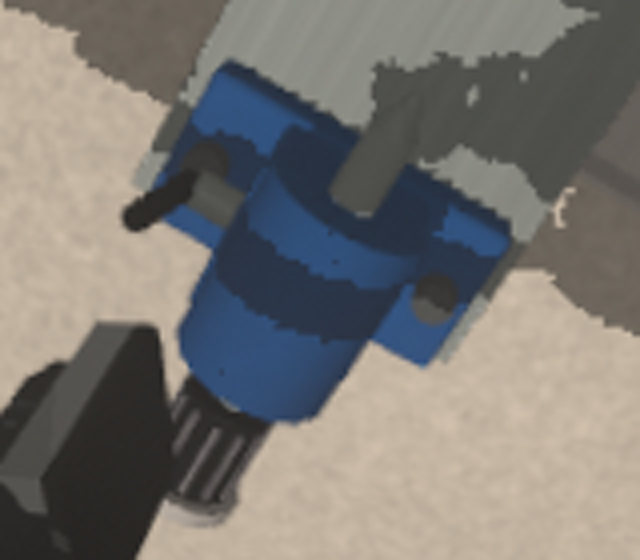

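```bash
python3 - <<'E'
from h import *
go([.59,.29,.26])
E
```

```text
shift units (after turn) [ 0.122  2.17  -4.977]
```

>>> carry_out(deltas=[0,0.36,-0.83,0,0,0,1,0,0.36,-0.83,0,0,0,1,0,0.36,-0.83,0,0,0,1,0,0.36,-0.83,0,0,0,1,0,0.36,-0.83,0,0,0,1,0,0.36,-0.83,0,0,0,1,0,0,0,0,0,0,1])

```text
clock: 5.32
position: [0.5888, 0.291, 0.2678]
ee_rot: [0.56, 0.43, 0.561, -0.431]
contact_force: [0.6, -1.0, 1.0]
width: 0.0855
```

```bash
python3 snap.py 2 wrist
```

```text
t 5.33 pos [0.5888 0.291  0.2678] w 0.0855 F [ 0.6 -1.   1. ] tx [-0.001  0.    -1.   ] yawY 14.96 q [0.35 0.39 1.25 0.   1.51 0.09]
```

View pics/wrist2.png

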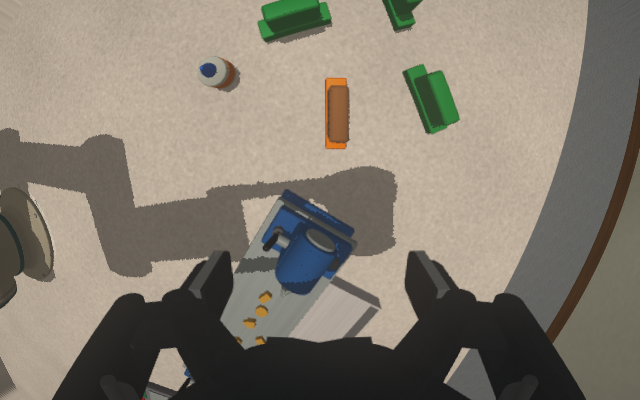

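```bash
cat > m3.py <<'E'
from h import *
im=dict(np.load("pics/wrist2.npz"));c=im["color"];P=fcloud(im)
hsv=cv2.cvtColor(c,cv2.COLOR_RGB2HSV);H,S,V=[hsv[...,i].astype(int) for i in range(3)]
X,Y,Z=P[...,0],P[...,1],P[...,2]
m=(abs(X-.59)<.07)&(abs(Y-.36)<.07)&(((H<25)|(H>170))&(S>110))
for nm,mm,h in (("grip",m&(Z>.076),.08),("blade",m&(Z<.028)&(Z>.019),.024)):
    v,u=np.where(mm);q=fray(im,u,v,h)[:,:2];print(nm,len(q),q.mean(0),cv2.minAreaRect((q*1000).astype(np.float32)),np.median(Z[mm]),u.mean(),v.mean())
E
python3 m3.py
```

```text
grip 1093 [0.59303861 0.36043842] ((794.7921752929688, 304.98419189453125), (611.0399169921875, 459.81622314453125), 10.407004356384277) 0.08006718973449417 339.3577310155535 115.24611161939616
blade 416 [0.58679212 0.36159075] ((590.1289672851562, 361.9408264160156), (25.784345626831055, 88.1063232421875), 14.973111152648926) 0.023984565779724798 332.7043269230769 112.52884615384616
```

```bash
python3 - <<'E'
from h import *
go([.591,.3615,.042])
E
```

```text
shift units (after turn) [ 3.764  0.354 -1.165]
```

>>> carry_out(deltas=[0,0.18,-0.58,0,0,0,1,0,0.18,-0.58,0,0,0,1,0.9,0,0,0,0,0,1,0.9,0,0,0,0,0,1,0.6,0,0,0,0,0,1,0.5,0,0,0,0,0,1,0.5,0,0,0,0,0,1,0.36,0,0,0,0,0,1,0,0,0,0,0,0,1])

```text
clock: 6.5
position: [0.5913, 0.3585, 0.0414]
ee_rot: [0.559, 0.43, 0.56, -0.434]
contact_force: [0.2, 0.7, -0.3]
width: 0.0856
```

```bash
python3 snap.py 3 wrist scene; python3 -c "
from h import *
go([.591,.3615,.042],15)"
```

```text
t 6.50 pos [0.5913 0.3585 0.0414] w 0.0856 F [ 0.2  0.7 -0.3] tx [-0.004 -0.003 -1.   ] yawY 14.66 q [ 0.44  0.59  1.48 -0.    1.08  0.19]
turn units about tool x (down): -0.079
rotvec full(units) [-0.079  0.006 -0.009]
shift units (after turn) [ 0.032 -0.031 -0.03 ]
```

View pics/wrist3.png

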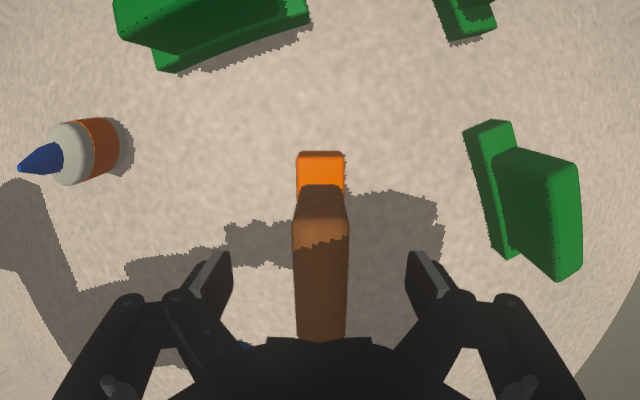

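The brown-gripped orange scraper (320,250) stands centred between the fingers; the green ones are clear. Close.

>>> carry_out(deltas=[0,0,0,0,0,0,-1,0,0,0,0,0,0,-1,0,0,0,0,0,0,-1,0,0,0,0,0,0,-1,0,0,0,0,0,0,-1,0,0,0,0,0,0,-1], newtons=60)

```text
clock: 7.35
position: [0.5928, 0.3619, 0.0432]
ee_rot: [0.56, 0.432, 0.56, -0.431]
contact_force: [-0.6, -0.4, 4.0]
width: 0.021
```

```bash
python3 -c "
from h import *
show()"
```

```text
t 7.35 pos [0.5928 0.3619 0.0432] w 0.0210 F [-0.6 -0.4  4. ] tx [ 0.  0. -1.] yawY 14.78 q [ 0.45  0.59  1.48 -0.    1.08  0.19]
```

>>> carry_out(deltas=[-0.5,0,0,0,0,0,-1,-0.9,0,0,1,0,0,-1,-0.9,0,0,1,0,0,-1,-0.4,0,0,1,0,0,-1,0,0,0,1,0,0,-1,0,0,0,1,0,0,-1,0,0,0,1,0,0,-1,0,0,0,1,0,0,-1,0,0,0,1,0,0,-1])

```text
clock: 8.48
position: [0.5924, 0.3616, 0.2037]
ee_rot: [-0.419, -0.569, -0.419, 0.57]
contact_force: [0.3, -0.1, -1.0]
width: 0.0217
```

```bash
python3 -c "
from h import *
show(); go([.517,.085,.20],-17.07)"; python3 snap.py 4 wrist
```

```text
t 8.47 pos [0.5924 0.3616 0.2037] w 0.0217 F [ 0.3 -0.1 -1. ] tx [-0.002 -0.001 -1.   ] yawY -17.35 q [ 0.45  0.47  1.27 -0.    1.41  0.75]
turn units about tool x (down): -0.071
rotvec full(units) [-0.071  0.018  0.017]
shift units (after turn) [0.062 0.153 4.776]
t 8.47 pos [0.5924 0.3616 0.2037] w 0.0217 F [ 0.3 -0.1 -1. ] tx [-0.002 -0.001 -1.   ] yawY -17.35 q [ 0.45  0.47  1.27 -0.    1.41  0.75]
```

View pics/wrist4.png

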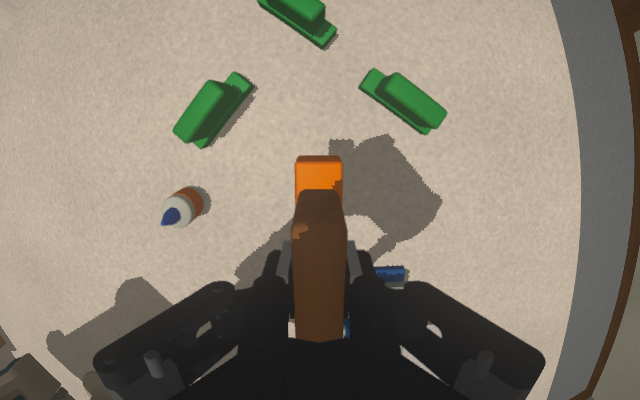

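>>> carry_out(deltas=[0,0,0.8,0,0,0,-1,0,0,0.8,0,0,0,-1,0,0.05,0.8,0,0,0,-1,0,0.05,0.8,0,0,0,-1,0,0.05,0.8,0,0,0,-1,0,0,0.78,0,0,0,-1,0,0,0,0,0,0,-1,0,0,0,0,0,0,-1])

```text
clock: 9.52
position: [0.5165, 0.0853, 0.2048]
ee_rot: [0.419, 0.569, 0.42, -0.569]
contact_force: [1.0, 1.0, -1.7]
width: 0.0212
```

```bash
python3 -c "
from h import *
show(); go([.517,.085,.0895],-17.07)"; python3 snap.py 5 wrist scene; python3 -c "
import cv2
c=cv2.imread('pics/scene5.png');cv2.imwrite('pics/s5c.png',cv2.resize(c[130:290,215:425],None,fx=3.5,fy=3.5,interpolation=2))"
```

```text
t 9.53 pos [0.5165 0.0853 0.2048] w 0.0212 F [ 1.   1.  -1.7] tx [ 0.     0.001 -1.   ] yawY -17.24 q [0.03 0.22 1.66 0.   1.27 0.33]
turn units about tool x (down): -0.042
rotvec full(units) [-0.042 -0.009 -0.001]
shift units (after turn) [1.921 0.009 0.003]
t 9.53 pos [0.5165 0.0853 0.2048] w 0.0212 F [ 1.   1.  -1.7] tx [ 0.     0.001 -1.   ] yawY -17.24 q [0.03 0.22 1.66 0.   1.27 0.33]
```

View pics/s5c.png

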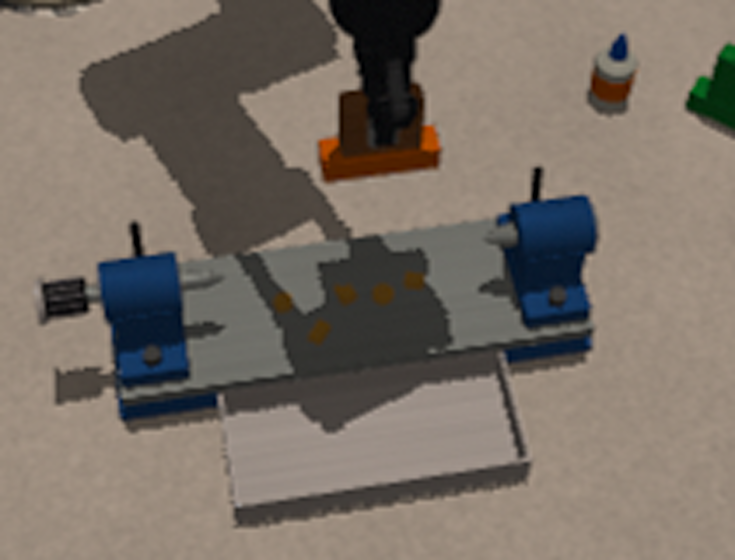

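View pics/wrist5.png

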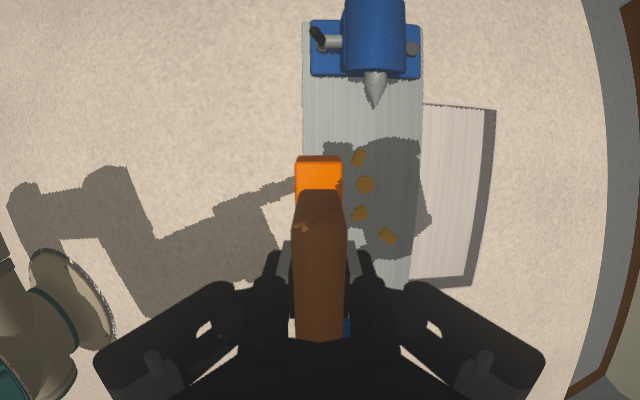

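>>> carry_out(deltas=[0.7,0,0,0,0,0,-1,0.7,0,0,0,0,0,-1,0.3,0,0,0,0,0,-1,0.15,0,0,0,0,0,-1,0.05,0,0,0,0,0,-1,0,0,0,0,0,0,-1])

```text
clock: 10.38
position: [0.5171, 0.0855, 0.0915]
ee_rot: [0.42, 0.57, 0.419, -0.569]
contact_force: [0.2, 1.2, -1.7]
width: 0.0214
```

```bash
python3 -c "
from h import *
show(); go([.517,.085,.0895],-17.07)"; python3 snap.py 6 wrist side; python3 -c "
import cv2
c=cv2.imread('pics/side6.png');cv2.imwrite('pics/d6c.png',cv2.resize(c[140:270,220:400],None,fx=4,fy=4,interpolation=2))"
```

```text
t 10.38 pos [0.5171 0.0855 0.0915] w 0.0214 F [ 0.2  1.2 -1.7] tx [ 0.001 -0.    -1.   ] yawY -17.19 q [ 0.03  0.32  1.82 -0.    1.    0.33]
turn units about tool x (down): -0.031
rotvec full(units) [-0.031 -0.005 -0.018]
shift units (after turn) [0.033 0.001 0.008]
t 10.38 pos [0.5171 0.0855 0.0915] w 0.0214 F [ 0.2  1.2 -1.7] tx [ 0.001 -0.    -1.   ] yawY -17.19 q [ 0.03  0.32  1.82 -0.    1.    0.33]
```

View pics/d6c.png

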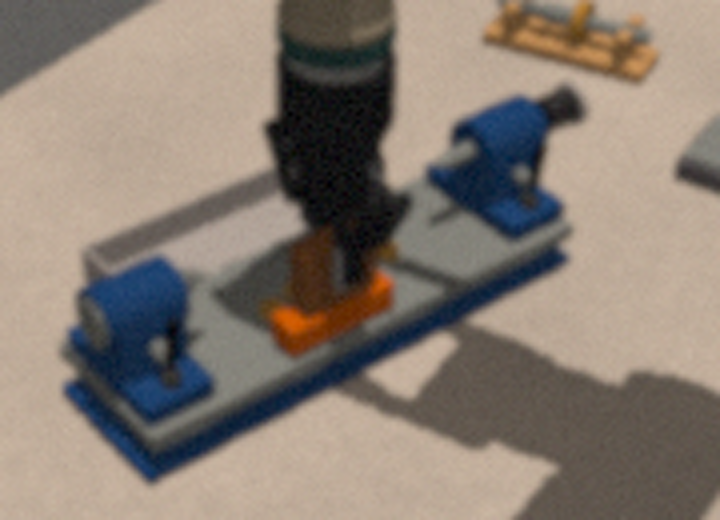

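>>> carry_out(deltas=[0.03,0,0,0,0,0,-1,0,0.2,0,0,0,0,-1,0,0.2,0,0,0,0,-1,0,0.2,0,0,0,0,-1,0,0.2,0,0,0,0,-1,0,0.2,0,0,0,0,-1,0,0.2,0,0,0,0,-1,0,0.2,0,0,0,0,-1,0,0.2,0,0,0,0,-1,0,0.2,0,0,0,0,-1])

```text
clock: 11.72
position: [0.6204, 0.0529, 0.0891]
ee_rot: [0.42, 0.569, 0.419, -0.569]
contact_force: [0.5, 0.2, -1.8]
width: 0.0213
```

```bash
python3 snap.py 7 wrist scene; python3 -c "
import cv2
c=cv2.imread('pics/scene7.png');cv2.imwrite('pics/s7c.png',cv2.resize(c[130:290,215:425],None,fx=3.5,fy=3.5,interpolation=2))"
```

```text
t 11.72 pos [0.6204 0.0529 0.0891] w 0.0213 F [ 0.5  0.2 -1.8] tx [ 0. -0. -1.] yawY -17.22 q [-0.03  0.45  1.61 -0.    1.09  0.27]
```

View pics/s7c.png

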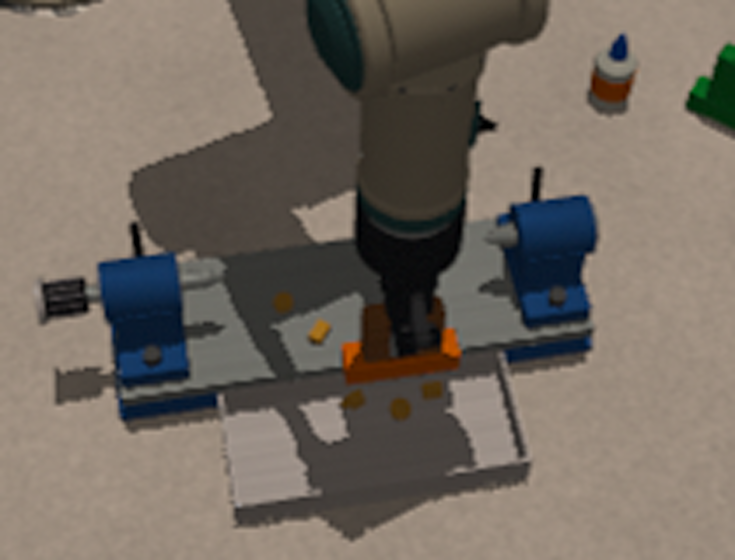

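View pics/wrist7.png

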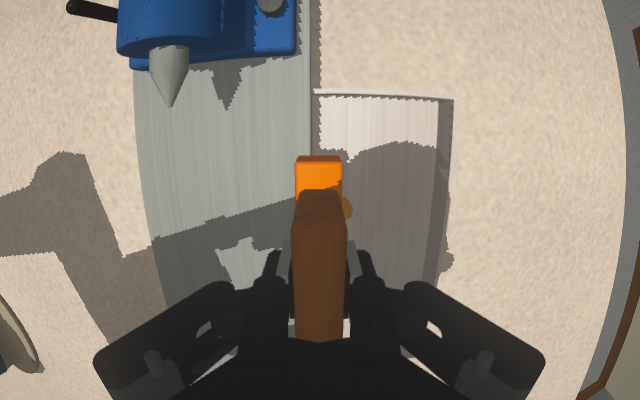

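>>> carry_out(deltas=[-0.6,0,0,0,0,0,-1,-0.1,-0.5,0.3,0,0,0,-1,0,-0.6,0.4,0,0,0,-1,0,-0.68,0.45,0,0,0,-1,0.3,0,0,0,0,0,-1,0,0,0,0,0,0,-1])

```text
clock: 12.58
position: [0.4956, 0.019, 0.1126]
ee_rot: [-0.419, -0.569, -0.42, 0.57]
contact_force: [0.2, -0.1, -1.7]
width: 0.0215
```

```bash
python3 snap.py 8 wrist; python3 -c "
from h import *
a=np.radians(-17.07);ex=np.array([np.cos(a),np.sin(a)]);ey=np.array([-ex[1],ex[0]]);t=np.array([.5499,.0456])-.043*ex-.041*ey
go([*t,.0893],-17.07)
p=pose()[1][:2]-[.5499,.0456];print(p@ex,p@ey)"
```

```text
t 12.57 pos [0.4956 0.019  0.1126] w 0.0215 F [ 0.2 -0.1 -1.7] tx [-0.002  0.    -1.   ] yawY -17.24 q [-0.1   0.26  1.85  0.    1.03  0.2 ]
turn units about tool x (down): -0.039
rotvec full(units) [-0.039  0.001  0.005]
shift units (after turn) [ 0.399 -0.002 -0.   ]
-0.04288686961354684 -0.041029942176187724
```

View pics/wrist8.png

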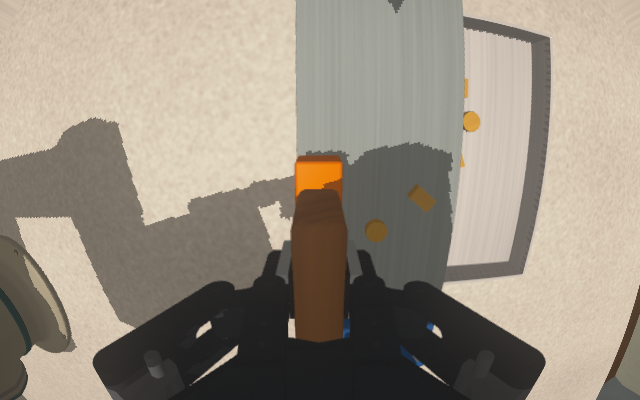

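>>> carry_out(deltas=[0.3,0,0,0,0,0,-1,0.09,0.1,0,0,0,0,-1,0,0.2,0,0,0,0,-1,0,0.2,0,0,0,0,-1,0,0.2,0,0,0,0,-1,0,0.2,0,0,0,0,-1,0,0.2,0,0,0,0,-1,0,0.2,0,0,0,0,-1,0,0.2,0,0,0,0,-1,0,0.25,0,0,0,0,-1])

```text
clock: 13.88
position: [0.5981, -0.0124, 0.0896]
ee_rot: [-0.419, -0.569, -0.42, 0.569]
contact_force: [0.8, -0.0, -1.8]
width: 0.0212
```

>>> carry_out(deltas=[0,0.2,0,0,0,0,-1,0,0,0,0,0,0,-1,-0.7,0,0,0,0,0,-1,-0.8,0,0,0,0,0,-1,0,-0.9,0,0,0,0,-1,0,-0.9,0,0,0,0,-1,0,0,0,0,0,0,-1])

```text
clock: 14.75
position: [0.4997, 0.0177, 0.1793]
ee_rot: [-0.418, -0.568, -0.421, 0.57]
contact_force: [1.1, 0.1, -1.0]
width: 0.0214
```

```bash
python3 snap.py 9 wrist scene side; python3 -c "
import cv2
c=cv2.imread('pics/scene9.png');cv2.imwrite('pics/s9c.png',cv2.resize(c[130:290,215:425],None,fx=3.5,fy=3.5,interpolation=2))"
```

```text
t 14.75 pos [0.4997 0.0177 0.1793] w 0.0214 F [ 1.1  0.1 -1. ] tx [-0.006  0.001 -1.   ] yawY -17.15 q [-0.1   0.2   1.74  0.    1.2   0.2 ]
```

View pics/s9c.png

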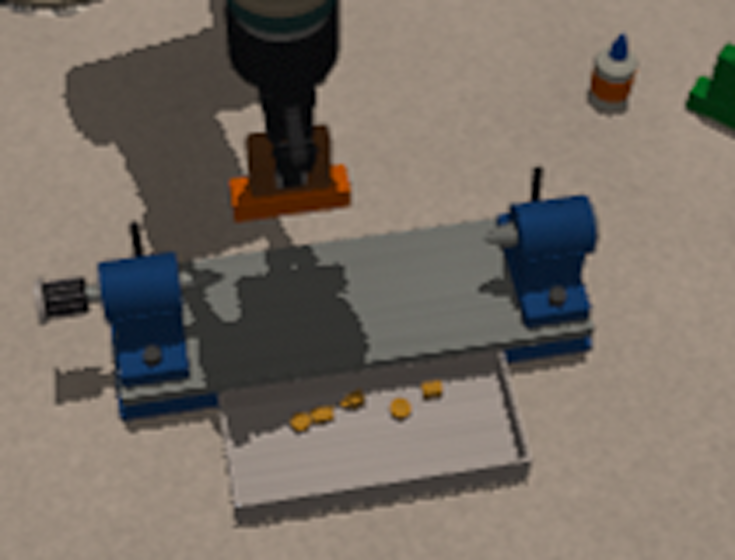

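View pics/wrist9.png

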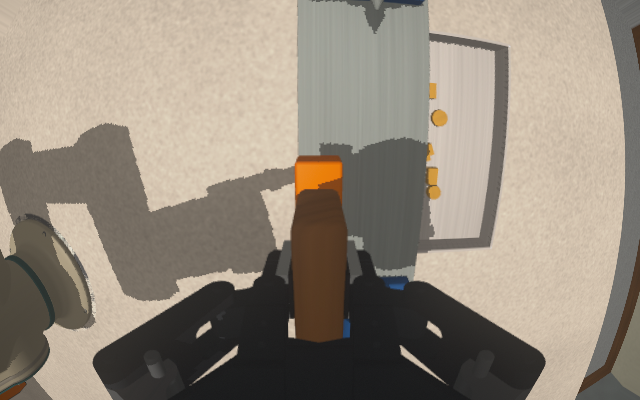

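```bash
cat > m4.py <<'E'
from h import *
import sys
im=dict(np.load(sys.argv[1]));c=im["color"];w="wrist" in sys.argv[1];P=fcloud(im) if w else cloud(im)
a=np.radians(-17.07);ex=np.array([np.cos(a),np.sin(a)]);ey=np.array([-ex[1],ex[0]])
hsv=cv2.cvtColor(c,cv2.COLOR_RGB2HSV);H,S,V=[hsv[...,i].astype(int) for i in range(3)]
d=P[...,:2]-[.5499,.0456]
bx=d@ex;by=d@ey
m=((H<30)&(S>140)&(V>80)&(bx>-.07)&(bx<.2)&(abs(by)<.2)).astype(np.uint8);nl,lab,st,ce=cv2.connectedComponentsWithStats(m)
for i in range(1,nl):
    if st[i,4]>8: print(ce[i].round(),st[i,4],"tray x %.3f y %.3f"%(np.median(bx[lab==i])-.108,np.median(by[lab==i])),"z %.3f..%.3f"%tuple(np.percentile(P[...,2][lab==i],[5,95])))
E
python3 m4.py pics/scene9.npz; python3 m4.py pics/wrist9.npz;  python3 -c "
from h import *
go([.593,.3619,.19],15)"
```

```text
[298. 184.] 112 tray x -0.135 y -0.035 z 0.154..0.163
[338. 240.] 20 tray x -0.032 y 0.056 z 0.003..0.014
[315. 244.] 16 tray x -0.031 y -0.009 z 0.006..0.018
[329. 246.] 23 tray x -0.020 y 0.028 z 0.007..0.012
[303. 249.] 50 tray x -0.023 y -0.044 z 0.001..0.014
[432.  90.] 88 tray x -0.033 y 0.055 z 0.012..0.015
[439. 118.] 188 tray x -0.024 y 0.026 z 0.009..0.011
[429. 151.] 66 tray x -0.034 y -0.009 z 0.009..0.016
[318. 174.] 1692 tray x -0.149 y -0.003 z 0.146..0.162
[433. 183.] 294 tray x -0.026 y -0.043 z 0.009..0.012
[317. 281.] 3591 tray x -0.149 y -0.034 z 0.215..0.217
turn units about tool x (down): -8.054
rotvec full(units) [-8.054e+00  5.000e-03 -2.700e-02]
shift units (after turn) [-0.163  2.886 -5.192]
```

```bash
python3 -c "
from h import *
go([.434,.144,.0445],-17.07)"
```

```text
turn units about tool x (down): -0.036
rotvec full(units) [-0.036 -0.003 -0.027]
shift units (after turn) [ 2.262 -1.778 -1.683]
```

>>> carry_out(deltas=[0,-0.6,-0.56,0,0,0,-1,0,-0.6,-0.56,0,0,0,-1,0,-0.58,-0.56,0,0,0,-1,0.8,0,0,0,0,0,-1,0.8,0,0,0,0,0,-1,0.4,0,0,0,0,0,-1,0.2,0,0,0,0,0,-1,0,0,0,0,0,0,-1,0,0,0,0,0,0,-1])

```text
clock: 16.02
position: [0.435, 0.1443, 0.0486]
ee_rot: [0.42, 0.57, 0.419, -0.569]
contact_force: [-0.7, 0.2, -2.1]
width: 0.0209
```

```bash
python3 -c "
from h import *
show()"
```

```text
t 16.02 pos [0.435  0.1443 0.0486] w 0.0209 F [-0.7  0.2 -2.1] tx [ 0.002  0.    -1.   ] yawY -17.23 q [ 0.17  0.29  2.02 -0.    0.83  0.47]
```

>>> carry_out(deltas=[0.04,0,0,0,0,0,-1,0.03,0,0,0,0,0,-1,0.015,0,0,0,0,0,-1,0,0,0,0,0,0,-1])

```text
clock: 16.52
position: [0.4337, 0.1441, 0.0432]
ee_rot: [0.42, 0.569, 0.419, -0.569]
contact_force: [-2.1, -0.5, 4.8]
width: 0.021
```

>>> carry_out(deltas=[0,0,0,0,0,0,1,0,0,0,0,0,0,1,0,0,0,0,0,0,1,0,0,0,0,0,0,1,0,0,0,0,0,0,1,-0.4,0,0,0,0,0,1,-0.9,0,0,0,0,0,1,-0.9,0,0,0,0,0,1,-0.9,0,0,0,0,0,1,0,0,0,0,0,0,1])

```text
clock: 17.77
position: [0.4364, 0.1447, 0.2329]
ee_rot: [0.421, 0.572, 0.418, -0.566]
contact_force: [0.1, 0.2, -0.3]
width: 0.0854
```

```bash
python3 snap.py 10 wrist scene;  python3 -c "
from h import *
go([.4856,-.1637,.082],-17.07)"
```

```text
t 17.77 pos [0.4364 0.1447 0.2329] w 0.0854 F [ 0.1  0.2 -0.3] tx [ 0.01   0.002 -1.   ] yawY -17.22 q [ 0.17  0.09  1.74 -0.    1.3   0.47]
turn units about tool x (down): -0.038
rotvec full(units) [-0.038 -0.001 -0.006]
shift units (after turn) [2.442 2.34  4.648]
```

View pics/wrist10.png

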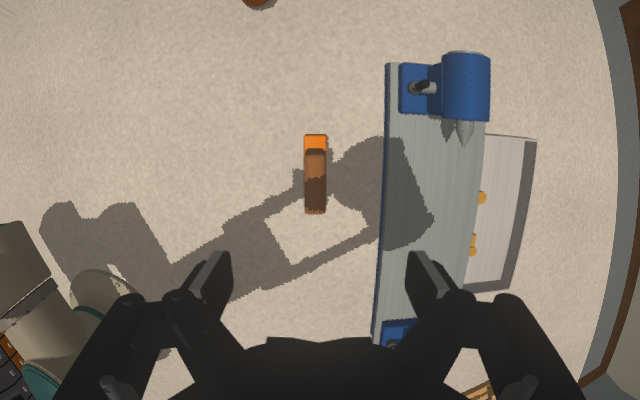

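>>> carry_out(deltas=[0,0.39,0.77,0,0,0,1,0,0.39,0.77,0,0,0,1,0,0.39,0.77,0,0,0,1,0,0.39,0.77,0,0,0,1,0,0.39,0.77,0,0,0,1,0,0.39,0.78,0,0,0,1,0.5,0,0,0,0,0,1,0.5,0,0,0,0,0,1,0,0,0,0,0,0,1])

```text
clock: 19.0
position: [0.4823, -0.1616, 0.1645]
ee_rot: [-0.416, -0.568, -0.422, 0.571]
contact_force: [-0.1, -0.4, 0.1]
width: 0.0852
```

```bash
python3 snap.py 11 wrist scene side;  python3 -c "
from h import *
go([.4856,-.1637,.082],-17.07)
c=cv2.imread('pics/scene11.png');cv2.imwrite('pics/s11c.png',cv2.resize(c[140:290,190:350],None,fx=4,fy=4,interpolation=2))
c=cv2.imread('pics/side11.png');cv2.imwrite('pics/d11c.png',cv2.resize(c[110:240,300:460],None,fx=4,fy=4,interpolation=2))"
```

```text
t 19.00 pos [ 0.4823 -0.1616  0.1645] w 0.0852 F [-0.1 -0.4  0.1] tx [-0.009  0.004 -1.   ] yawY -17.25 q [-0.46  0.23  1.74 -0.    1.18 -0.16]
turn units about tool x (down): -0.034
rotvec full(units) [-0.034  0.001 -0.001]
shift units (after turn) [1.446 0.004 0.015]
```

View pics/wrist11.png

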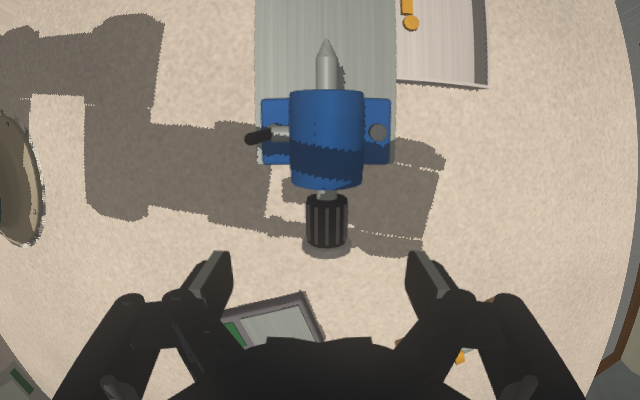

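View pics/s11c.png

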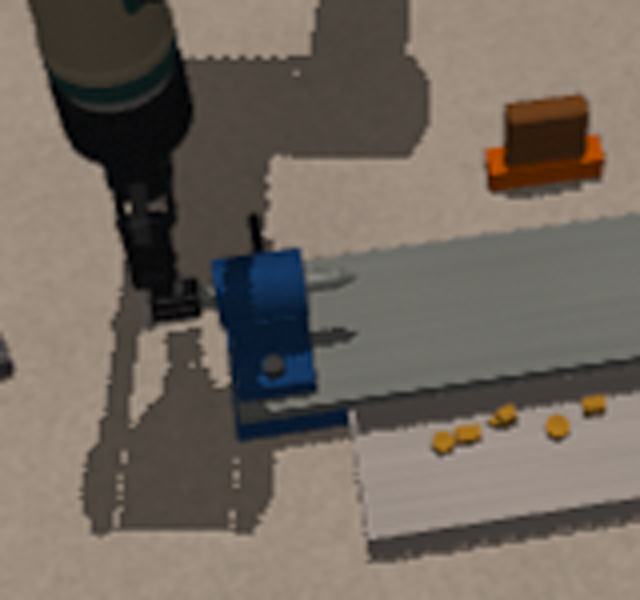

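View pics/d11c.png

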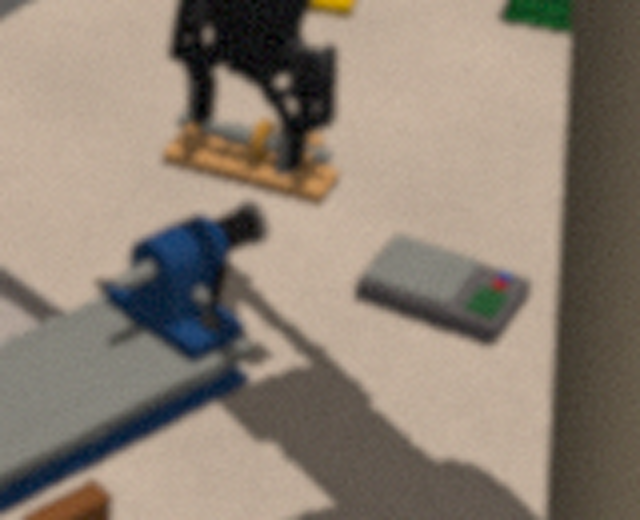

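```bash
python3 - <<'E'
from h import *
im=dict(np.load("pics/wrist11.npz"));P=fcloud(im)
a=np.radians(-17.07);ex=np.array([np.cos(a),np.sin(a)]);ey=np.array([-ex[1],ex[0]])
d=P[...,:2]-[.5499,.0456];bx=d@ex;by=d@ey;Z=P[...,2]
for v in range(184,262,4):
    r=slice(295,360);m=(Z[v,r]>.075)
    if m.any(): print(v,"bx",(bx[v,r][m].min()*1e3).round(1),(bx[v,r][m].max()*1e3).round(1),"by",(np.median(by[v,r][m])*1e3).round(1),"z",Z[v,r][m].max().round(4), "cols",295+np.where(m)[0][[0,-1]])
E
```

```text
184 bx -19.7 21.1 by -189.8 z 0.1301 cols [295 359]
188 bx -13.6 12.7 by -192.0 z 0.3075 cols [304 349]
192 bx -5.9 6.9 by -199.0 z 0.1132 cols [317 336]
196 bx -12.9 13.3 by -203.0 z 0.1133 cols [307 345]
200 bx -12.5 13.5 by -204.3 z 0.1135 cols [307 346]
204 bx -13.5 14.5 by -205.5 z 0.1196 cols [306 347]
208 bx -13.5 14.6 by -207.9 z 0.3075 cols [306 358]
212 bx -13.5 14.7 by -210.6 z 0.1207 cols [306 347]
216 bx -13.6 14.8 by -213.4 z 0.3075 cols [306 347]
220 bx -13.7 14.8 by -216.0 z 0.3075 cols [306 347]
224 bx -13.7 14.9 by -219.0 z 0.12 cols [306 347]
228 bx -13.7 15.0 by -221.9 z 0.1208 cols [306 347]
232 bx -13.9 15.1 by -224.6 z 0.1199 cols [306 347]
236 bx -15.1 15.8 by -227.7 z 0.12 cols [305 347]
240 bx -16.9 17.5 by -230.7 z 0.1203 cols [302 350]
244 bx -16.5 17.9 by -233.9 z 0.1209 cols [302 351]
248 bx -16.7 16.2 by -236.2 z 0.3075 cols [302 356]
252 bx -14.3 15.5 by -237.7 z 0.3075 cols [296 348]
256 bx -11.5 11.8 by -240.6 z 0.124 cols [309 343]
```

>>> carry_out(deltas=[0.5,0.01,0.01,0,0,0,1,0.5,0,0,0,0,0,1,0.37,0,0,0,0,0,1,0,0,0,0,0,0,1,0,0,0,0,0,0,1])

```text
clock: 19.77
position: [0.487, -0.1639, 0.0878]
ee_rot: [0.42, 0.57, 0.419, -0.569]
contact_force: [-0.1, 0.5, -0.6]
width: 0.0857
```

```bash
python3 snap.py 12 wrist;  python3 -c "
from h import *
go([.4861,-.1639,.082],-17.07)"
```

```text
t 19.77 pos [ 0.487  -0.1639  0.0878] w 0.0857 F [-0.1  0.5 -0.6] tx [ 0.003 -0.001 -1.   ] yawY -17.21 q [-0.46  0.31  1.85 -0.    0.98 -0.16]
turn units about tool x (down): -0.034
rotvec full(units) [-0.034  0.009 -0.046]
shift units (after turn) [ 0.099 -0.015  0.003]
```

View pics/wrist12.png

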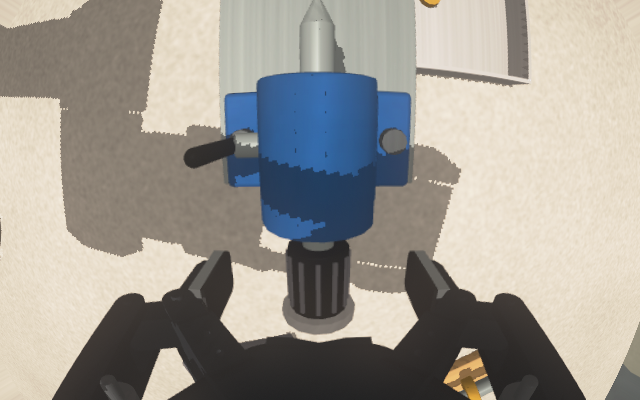

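>>> carry_out(deltas=[0.1,0,0,0,0,0,1,0,0,0,0,0,0,-1,0,0,0,0,0,0,-1,0,0,0,0,0,0,-1,0,0,0,0,0,0,-1,0,0,0,0,0,0,-1,0,0,0,0,0,0,-1], newtons=80)

```text
clock: 20.7
position: [0.4866, -0.1639, 0.0808]
ee_rot: [0.42, 0.57, 0.419, -0.569]
contact_force: [2.6, -1.1, 3.7]
width: 0.026
```

```bash
python3 snap.py 13 wrist;  python3 -c "
from h import *
p=pose()[1][:2]-[.5499,.0456];a=np.radians(-17.07);ex=np.array([np.cos(a),np.sin(a)]);ey=np.array([-ex[1],ex[0]]);print(p@ex,p@ey)"
```

```text
t 20.70 pos [ 0.4866 -0.1639  0.0808] w 0.0260 F [ 2.6 -1.1  3.7] tx [ 0.002 -0.001 -1.   ] yawY -17.23 q [-0.46  0.32  1.86  0.    0.96 -0.16]
0.0009575402073817773 -0.21878156936399526
```

View pics/wrist13.png

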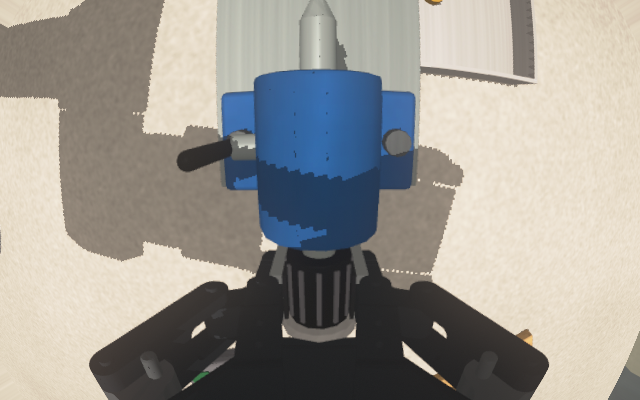

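>>> carry_out(deltas=[0,0,0.1,0,0,0,-1,0,0,0.1,0,0,0,-1,0,0,0.1,0,0,0,-1,0,0,0.1,0,0,0,-1,0,0,0.1,0,0,0,-1,0,0,0.1,0,0,0,-1,0,0,0,0,0,0,-1])

```text
clock: 21.62
position: [0.4769, -0.1954, 0.0808]
ee_rot: [0.418, 0.572, 0.419, -0.568]
contact_force: [7.1, 8.7, 4.2]
width: 0.0263
```

```bash
python3 snap.py 14 wrist scene;  python3 -c "
from h import *
p=pose()[1][:2]-[.5499,.0456];a=np.radians(-17.07);ex=np.array([np.cos(a),np.sin(a)]);ey=np.array([-ex[1],ex[0]]);print(p@ex,p@ey)
c=cv2.imread('pics/wrist14.png');cv2.imwrite('pics/w14c.png',cv2.resize(c[180:370,220:420],None,fx=3,fy=3,interpolation=2))"
```

```text
t 21.62 pos [ 0.4769 -0.1954  0.0808] w 0.0263 F [7.1 8.7 4.2] tx [ 0.004  0.005 -1.   ] yawY -17.34 q [-0.53  0.32  1.86  0.01  0.96 -0.23]
0.0009917671186771794 -0.25163538715278977
```

View pics/w14c.png

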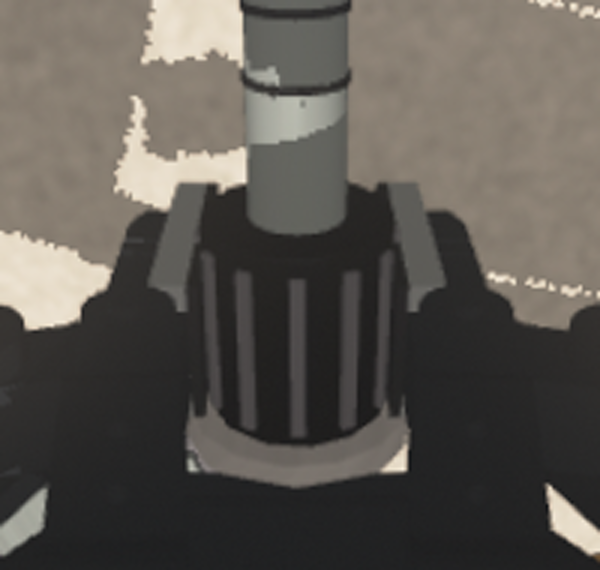

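>>> carry_out(deltas=[0,0,0.06,0,0,0,-1,0,0,0.06,0,0,0,-1,0,0,0,0,0,0,-1,0,0,0,0,0,0,-1])

```text
clock: 22.22
position: [0.475, -0.2016, 0.0808]
ee_rot: [0.418, 0.572, 0.42, -0.567]
contact_force: [8.2, 10.3, 4.1]
width: 0.0259
```

```bash
cat > m5.py <<'E'
import sys
from h import *
n=sys.argv[1]
p=pose()[1][:2]-[.5499,.0456];a=np.radians(-17.07);ex=np.array([np.cos(a),np.sin(a)]);ey=np.array([-ex[1],ex[0]]);print(p@ex,p@ey)
c=cv2.imread(f'pics/wrist{n}.png');cv2.imwrite(f'pics/w{n}c.png',cv2.resize(c[100:360,220:420],None,fx=3,fy=3,interpolation=2)[:,:][:600] if False else cv2.resize(c[120:320,220:420],None,fx=3,fy=3,interpolation=2))
E
python3 snap.py 15 wrist scene; python3 m5.py 15
```

```text
t 22.23 pos [ 0.475  -0.2016  0.0808] w 0.0259 F [ 8.2 10.3  4.1] tx [ 0.004  0.006 -1.   ] yawY -17.34 q [-0.54  0.32  1.85  0.01  0.97 -0.24]
0.0010055283321211462 -0.2582486257842701
```

View pics/w15c.png

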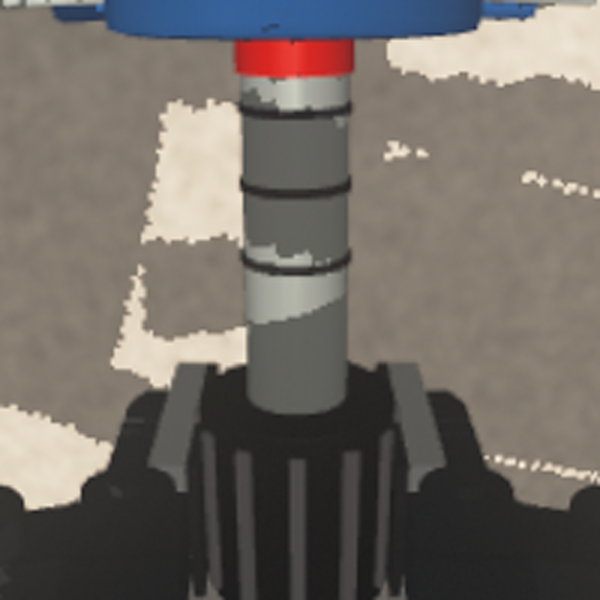

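>>> carry_out(deltas=[0,0,0.02,0,0,0,-1,0,0,0,0,0,0,-1,0,0,0,0,0,0,-1,0,0,0,0,0,0,-1,0,0,0,0,0,0,-1,0,0,0,0,0,0,-1])

```text
clock: 23.08
position: [0.4747, -0.2025, 0.0808]
ee_rot: [0.418, 0.572, 0.42, -0.567]
contact_force: [7.7, 10.5, 4.0]
width: 0.026
```

```bash
python3 snap.py 16 wrist scene side; python3 m5.py 16; python3 m4.py pics/scene16.npz; python3 - <<'E'
from h import *
for n in (0,16):
    im=dict(np.load(f"pics/scene{n}.npz"));c=im["color"];P=cloud(im);hsv=cv2.cvtColor(c,cv2.COLOR_RGB2HSV);H,S=hsv[...,0].astype(int),hsv[...,1]
    m=(abs(P[...,0]-.44)<.06)&(abs(P[...,1]-.375)<.06)&(P[...,2]>.012);print("glue",P[m].mean(0).round(3))
    m=(abs(P[...,0]-.34)<.1)&(P[...,1]<-.2)&(P[...,1]>-.45)&(P[...,2]>.012)&(P[...,2]<.035)&(P[...,0]<.42);print("scale",P[m].mean(0).round(3),m.sum())
    m=(abs(P[...,0]-.61)<.12)&(P[...,1]<-.33)&(P[...,1]>-.5)&(P[...,2]>.012);print("arbor",P[m].mean(0).round(3),m.sum())
    m=(((H<25))&(S>110))&(abs(P[...,0]-.434)<.08)&(abs(P[...,1]-.144)<.07)&(P[...,2]<.2);print("scraper",m.sum(),P[m][:,2].max() if m.any() else 0, P[m].mean(0) if m.any() else 0)
c=cv2.imread('pics/scene16.png');cv2.imwrite('pics/s16c.png',cv2.resize(c[130:350,130:400],None,fx=2.7,fy=2.7,interpolation=2))
E
```

```text
t 23.07 pos [ 0.4747 -0.2025  0.0808] w 0.0260 F [ 7.7 10.5  4. ] tx [ 0.004  0.006 -1.   ] yawY -17.34 q [-0.54  0.32  1.85  0.01  0.97 -0.25]
0.0009861548630308709 -0.2592779307326928
[338. 240.] 20 tray x -0.032 y 0.056 z 0.005..0.016
[316. 243.] 22 tray x -0.033 y -0.007 z 0.005..0.017
[329. 246.] 23 tray x -0.020 y 0.028 z 0.006..0.014
[303. 249.] 45 tray x -0.023 y -0.045 z 0.003..0.013
glue [0.444 0.374 0.043]
scale [ 0.365 -0.32   0.023] 965
arbor [ 0.607 -0.407  0.031] 1114
scraper 0 0 0
glue [0.444 0.374 0.043]
scale [ 0.365 -0.32   0.023] 970
arbor [ 0.606 -0.407  0.031] 1104
scraper 527 0.08405594942543193 [0.44281859 0.14176552 0.04313213]
```

View pics/w16c.png

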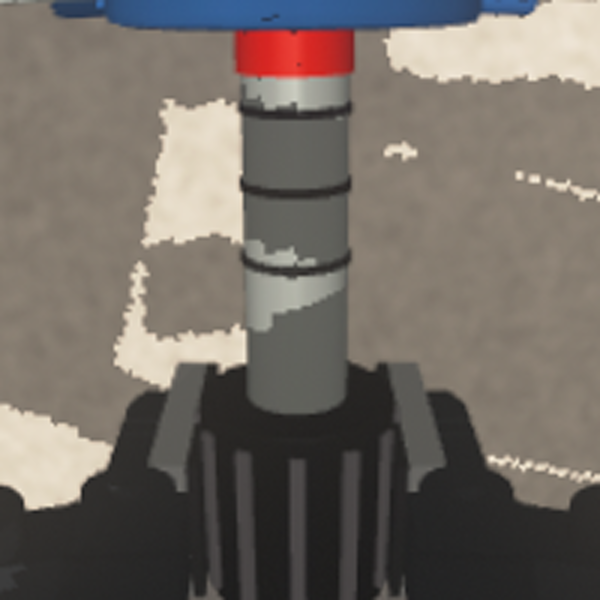

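View pics/s16c.png

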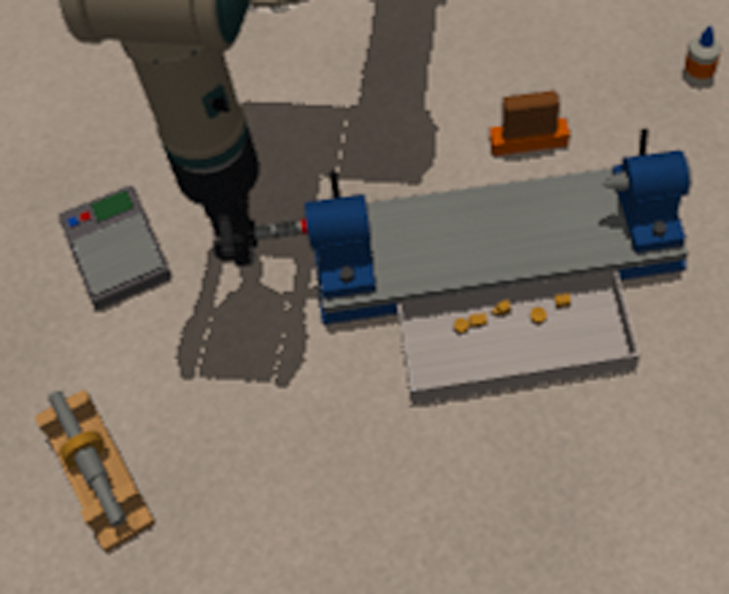

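```bash
python3 -c "
from rig import job
print(job.sign_off())"
```

```text
the job is handed in; nothing more can be done
None
```

I swept all five offcuts into the chip tray with the orange scraper in two passes. I then stood the scraper on the bench on the robot's side of the bed. The arm now holds the quill out by its black knob. I handed the job in at 23 s of robot time.

What the last checks showed:
- **Offcuts:** all five lie on the tray floor, tray x about -0.034 to -0.020 m and y about -0.045 to +0.056 m. In the last image two touching pieces came out as one blob, but five are visible.
- **Scraper:** standing upright, about 0.1 m clear of the bed, with the fingers well away from it.
- **Quill:** the tool moved 40.5 mm from the home grasp, and the wrist picture shows the red ring fully clear of the barrel. The pull reads 13 N, the spring force expected at 40 mm. The knob had not slipped in the pads.
- **Bystanders:** the glue bottle, scale and arbor moved by 1 mm or less.

**Disagreements:** the side camera placed the scraper about 11 mm from where the scene camera did in x, and the offcuts about 5 mm off. I used the wrist camera for all grasp positions instead, and its measured sizes matched the given ones.

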